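# Lock the printing block in its carrying cradle

### The job

Set the rectangular printing block, carved face down, on the two raised wooden rails of the carrying cradle, lying flat between the steel end lips with its carving hanging clear between the rails. Then lock it in with the three captive bolts, turning each clockwise to its end stop so that its steel dog swings over the block: first the bolt that stands alone on its side, and only then the two on the opposite side, in either order. Leave the other things on the table where they are.

Things in the scene. Friction and masses are not known exactly. Their poses are not given: they have to be found in the camera images.
- print_block: rectangular dark wooden printing block, 0.3 to 0.5 kg, loose, carved face down. Slab 130 (x) x 80 (y) x 22 mm; the carved face below it, 100 x 44 mm, stands 5 mm proud; on top a pale bar handle 100 (x) x 24 (y) x 34 mm. Origin: centre of the carved face's underside (slab 5 to 27 mm, handle 27 to 61 mm above it); x along its length, z up. Alike both ways round
- block_handle (a point): grip point in the middle of the block's bar handle, 50 mm above the block's origin; axes as the block's
- cradle: carrying cradle, fixed to the table: aluminium plate 200 (x) x 190 (y) x 12 mm with two upright wooden rails along x, each 14 mm wide (28 to 42 mm either side of the middle), tops 50 mm above the underside. Steel lips at the rail ends stand 8 mm above the rails, inner faces 71 mm either side of the middle. Bolts at x, y = (0, -74), (-48, 74), (48, 74) mm. Origin: centre of the underside, z up
- cradle_seat (a point): where the block's origin belongs when seated, 45 mm above the cradle's origin, midway between the rails and lips, axes as the cradle's: the slab then rests on both rails, carving between them, with 6 mm play each way. Either way round will do. Seated, the slab's top is 72 mm and the handle's top 106 mm above the cradle's underside
- bolt_single (a joint): turn of the bolt that stands alone on its side (cradle x 0, y -74 mm), rad: 0 = fully open, grows clockwise seen from above, 1.9 = end stop (dog square across the rail, over the block's edge). Starts at 0 to 0.5; 0.1 N m friction, stays where left. Dog: steel bar parallel to the handle, 12 mm wide, reaching 46 mm from the axis, 75 to 81 mm above the cradle's underside
- bolt_single_grip (a point): grip point of the bolt that stands alone on its side: on its vertical axis, 106 mm above the cradle's underside, in the black bar handle (44 long x 14 thick, 83 to 117 mm above the underside). x axis along the bar, the way the steel dog points; z up; turns with the bolt
- bolt_near (a joint): turn of the bolt of the pair at cradle x -48, y 74 mm, rad: 0 = fully open, grows clockwise seen from above, 1.9 = end stop (dog square across the rail, over the block's edge). Starts at 0 to 0.5; 0.1 N m friction, stays where left. Dog: steel bar parallel to the handle, 12 mm wide, reaching 46 mm from the axis, 75 to 81 mm above the cradle's underside
- bolt_near_grip (a point): grip point of the bolt of the pair at cradle x -48, y 74 mm: on its vertical axis, 106 mm above the cradle's underside, in the black bar handle (44 long x 14 thick, 83 to 117 mm above the underside). x axis along the bar, the way the steel dog points; z up; turns with the bolt
- bolt_far (a joint): turn of the bolt of the pair at cradle x 48, y 74 mm, rad: 0 = fully open, grows clockwise seen from above, 1.9 = end stop (dog square across the rail, over the block's edge). Starts at 0 to 0.5; 0.1 N m friction, stays where left. Dog: steel bar parallel to the handle, 12 mm wide, reaching 46 mm from the axis, 75 to 81 mm above the cradle's underside
- bolt_far_grip (a point): grip point of the bolt of the pair at cradle x 48, y 74 mm: on its vertical axis, 106 mm above the cradle's underside, in the black bar handle (44 long x 14 thick, 83 to 117 mm above the underside). x axis along the bar, the way the steel dog points; z up; turns with the bolt
- round_block: bystander: small round printing block, disc 66 mm across and 22 high with a 26 mm round grip on top, 48 high in all; origin: centre of underside
- dye_jar: bystander: closed amber jar, 42 mm across, 60 high; origin: centre of underside
- brush: bystander: hand brush, about 160 mm long, lying along its x axis, handle to -x; origin on its underside
- mallet: bystander: wooden mallet lying along its x axis, handle to -x; origin on its underside
- pot: bystander: brass bowl, 72 mm across, 60 high; origin: centre of underside
- bottle: bystander: white bottle, 52 mm across, 130 high, upright; origin: centre of underside
Things that resemble listed ones, but are neither listed nor needed, are in the scene too. Leave any pink or turquoise look-alike of the print_block alone.

How it is judged:
By the outcome, as a careful person would: the job done as asked, in the order asked, and still so for the second after the job is handed in, with the robot touching nothing.
It also fails if it takes over 64 s, if anything falls off the work surface, if the arm or the gripper's body presses on something with over 40 N, if the wrist force passes 120 N, or if a joint passes its speed limit or range.

### The arm

A 6-joint arm with a two-finger parallel gripper is mounted at the origin on the work surface. World frame = base frame: x ahead of the robot, y to its left, z up, the work surface at z = 0. Lengths are in m, angles in rad, forces in N, time in s.
With the tool pointing down it reaches from about 0.275 to 1 m from the base axis. Payload 8.4 kg.
Tool frame: the origin (TCP) lies between the finger pads; the fingertips stand 14 mm ahead of it and the grasp point (between the pads) lies 5 mm behind it; y points along the fingers, z is the direction in which the jaws open and shut, and the axes are right-handed (so a half turn about y gives the same grasp; the last joint's range is limited). The gripper opens to 85 mm and grips with 20 to 120 N. Pads are 22 mm wide; open, the fingers measure 114 mm over their backs; the gripper's body (76 mm by 85 mm) begins 54 mm behind the grasp point. The pads swing forward as they close: fully open they stand 13 mm farther back than shut.
Start: joints at [-1.163, 0.353, 1.633, -0, 1.155, -0.002], TCP at [0.249, -0.573, 0.245] pointing down, gripper open.
Joint ranges: [-2.63, 2.63], [-0.92, 2.1], [0.06, 2.66], [-1.3, 4.44], [0, 2.69], [-3.02, 3.02]. Speed limits (rad/s): [2.22, 2.22, 2.79, 3.14, 3.14, 3.14].

### API

Orientations are given as a rotation vector (axis times angle).
In Python, from station import readout, viewer, job gives the robot as it stands.
- The arm moves only by the tool carry_out, never from a script. Its argument "targets" is a list of rows, each an object with "xyz": the shift along the tool's x, y, z in mm, a list of three; "rotation": the turn, a rotation vector about the tool's x, y, z in degrees, a list of three; "hand": the closure, from -1 (fully open) to 1 (shut). In form: [{"xyz": [x, y, z], "rotation": [wx, wy, wz], "hand": hand}, ...]. A call has 1 to 20 rows; each row shifts and turns the commanded pose from where the row before left it, along the tool's axes as they then stand; what a row does not reach is not made up. A row lasts 1/12 s, in which the tool goes at most 41.7 mm and 7.16 degrees, less where a joint would pass 70% of its speed; a pose out of reach is approached as far as the arm can. A call with a gripper value outside its range is refused whole. The fingers move at their own pace and stop on an object; "squeeze" is the grip in N (left out, the last holds). Time passes only in rows, so rows that do not move let the fingers close. It gives the time, the measured TCP pose, the force and the opening at its end, in the units of the state.
- readout.get_state(): the state, without advancing time (a new reading comes with each control period).
- viewer.get_image(name): name is "scene" or "top" or "wrist"; returns a dict with "color" (400x640x3 uint8, red, green, blue), "depth" (400x640 float32, m along the optical axis (not along the pixel's ray), 0 where there is no reading), "vertical_fov" (degrees; the focal length in pixels is half the picture's height over the tangent of half this angle, whatever the lens; pixels are square), "cx", "cy" (the principal point, pixels), "D" ([k1, k2, p1, p2, k3] as OpenCV has them; the pictures are not rectified), "R" (3x3) and "t" (3): a world point X has camera coordinates R X + t. Camera axes: x right, y down, z forward; pixel columns grow to the right and rows downward; lengths in m; the calibration is good to about 2 mm. A picture is of the moment at which its call begins.
- job.close_job(): hands the job in, once; it reports no verdict.
The state is a dict: "time_s": time; "joints": joint angles; "joint_velocities": joint speeds; "tau": joint torques, N m; "eef_pos": TCP position; "eef_rot": TCP orientation; "wrist_force": force on the tool from outside, world axes, zero at the start; "torque": the same for the moment, N m; "width": finger opening in m.
Only numpy, scipy, OpenCV 4.12 (cv2) and the standard library are available. Lean on these libraries where they do the work, as an engineer would, in place of code of your own. Each camera call takes 0.05 s, during which the arm holds its last target. There are 200 camera calls.

## Working session

There is one attempt and no reset: what is moved stays moved. The work goes in short steps, Python scripts to look and compute and a tool call to move; the robot and the scene stay as the last step left them, time stands still between calls to the robot, and variables do not carry over. Pictures are saved under pics/ and viewed, about 8 in all and at most 12, crops included, and the job is handed in when it is done.

Besides the shell and the picture viewer there is one more tool, called after "Emit:" as name(argument=value, ...), one argument or row to a line, values as JSON. carry_out: Moves the arm, as the interface text tells. Its arguments: {"type":"object","properties":{"targets":{"type":"array"},"squeeze":{"type":"number"}},"required":["targets"]}

```bash
ls; mkdir -p pics; cat > h.py <<'E'
import numpy as np,cv2
from station import readout,viewer,job
from scipy.spatial.transform import Rotation as Ro
def K(im):
    f=200/np.tan(np.radians(im["vertical_fov"])/2); return np.array([[f,0,im["cx"]],[0,f,im["cy"]],[0,0,1.]])
def ray(im,px):
    p=cv2.undistortPoints(np.array(px,float).reshape(-1,1,2),K(im),np.array(im["D"],float)).reshape(-1,2)
    R=np.array(im["R"]);t=np.array(im["t"]); d=np.c_[p,np.ones(len(p))]@R; return -R.T@t,d
def onz(im,px,z):
    c,d=ray(im,px); return c+d*((z-c[2])/d[:,2])[:,None]
def cloud(im):
    v,u=np.mgrid[0:400,0:640]; px=np.c_[u.ravel(),v.ravel()]
    c,d=ray(im,px); z=im["depth"].ravel(); P=c+d*z[:,None]; P[z<=0]=np.nan
    return P.reshape(400,640,3)
def save(im,n,box=None,s=1):
    a=im["color"][...,::-1]
    if box: a=a[box[1]:box[3],box[0]:box[2]]
    cv2.imwrite("pics/"+n,cv2.resize(a,None,fx=s,fy=s,interpolation=cv2.INTER_CUBIC))
E
python3 - <<'E'
from h import *
import pickle
d={}
for n in("scene","top"):
    im=viewer.get_image(n); d[n]=im; save(im,n+"0.png"); print(n,im["vertical_fov"],im["D"],np.array(im["R"]).round(3).tolist(),im["t"])
pickle.dump(d,open("d0.pkl","wb"))
print(readout.get_state())
E
```

```text
pics
scene 43.006063769285134 [-0.00664041  0.          0.          0.          0.        ] [[-0.82, 0.572, -0.009], [0.475, 0.673, -0.566], [-0.318, -0.469, -0.824]] [ 0.42469146 -0.19347339  1.67814031]
top 42.63522697954803 [-0.15395052  0.          0.          0.          0.        ] [[-0.012, -1.0, -0.002], [-0.994, 0.012, -0.112], [0.112, 0.0, -0.994]] [0.0071317  0.55645402 1.79416735]
{'time_s': 0.1, 'joints': array([-1.16339253e+00,  3.53599061e-01,  1.63406792e+00, -3.40642180e-06,
        1.15521371e+00, -2.40541835e-03]), 'joint_velocities': array([ 0.00212749,  0.00013483, -0.00341596,  0.00025011, -0.00120857,
       -0.00011352]), 'tau': array([ 7.12520227e-05, -6.06355405e+01, -3.42820072e+01, -5.69702945e-05,
        3.90401328e-03, -6.64521409e-06]), 'eef_pos': array([ 0.24885091, -0.57286393,  0.24462066]), 'eef_rot': array([-0.41506476,  1.99721249, -1.99464164]), 'wrist_force': array([-0.29102807,  0.21886855, -0.02418146]), 'torque': array([ 0.01186127, -0.03735215,  0.00158256]), 'width': 0.08543356133193483}
```

View pics/top0.png

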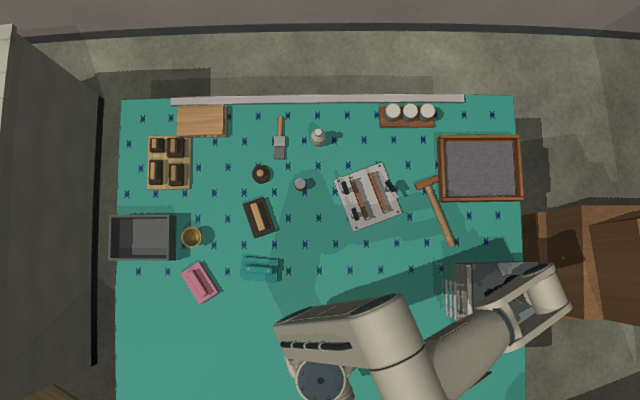

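View pics/scene0.png

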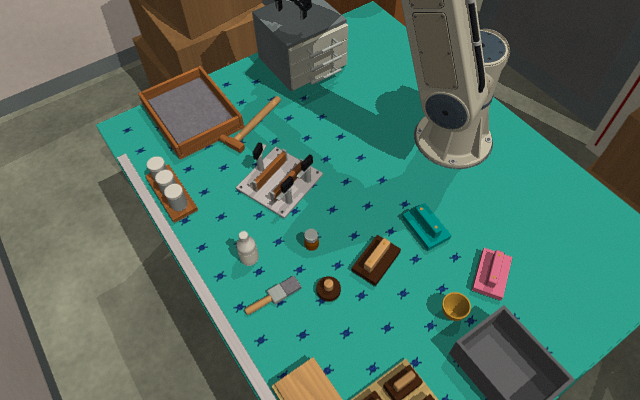

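The top view shows the block at about (258,217) and the cradle at (369,196). Two bolts stand on its left (robot +y) side and one on its right-hand side. Next I measure both.

```bash
python3 - <<'E'
from h import *
import pickle
d=pickle.load(open("d0.pkl","rb"))
def rect(P):
    P=P[:,:2]*1000; r=cv2.minAreaRect(P.astype(np.float32)); b=cv2.boxPoints(r); e=[b[1]-b[0],b[2]-b[1]]; e=max(e,key=np.linalg.norm)
    return np.round(r[0],1),np.round(r[1],1),round(np.degrees(np.arctan2(e[1],e[0]))%180,1)
for n,bb,cb in(("top",(235,190,285,245),(325,150,412,240)),("scene",(340,225,410,295),(230,135,330,220))):
    im=d[n]; C=cloud(im); hsv=cv2.cvtColor(im["color"],cv2.COLOR_RGB2HSV)
    def sub(box): 
        m=np.zeros((400,640),bool); m[box[1]:box[3],box[0]:box[2]]=1; return m
    def px(m):
        k,l,s,_=cv2.connectedComponentsWithStats(m.astype(np.uint8)); 
        out=[]
        for i in np.argsort(-s[1:,4])[:4]+1:
            if s[i,4]>15: v,u=np.where(l==i); out.append(np.c_[u,v])
        return out
    b=sub(bb); 
    for lab,m,z in(("slab",b&(C[...,2]>.015)&(C[...,2]<.04),.027),("handle",b&(C[...,2]>.050),.061)):
        for p in px(m)[:1]: print(n,lab,len(p),rect(onz(im,p,z)), rect(C[p[:,1],p[:,0]]),np.nanmedian(C[p[:,1],p[:,0],2]))
    c=sub(cb)
    for lab,m,z in(("plate",c&(C[...,2]>.006)&(hsv[...,1]<60)&(C[...,2]<.02),.012),("rails",c&(C[...,2]>.042)&(C[...,2]<.056)&(hsv[...,1]>80),.05),("bars",c&(C[...,2]>.108),.117),("dogs",c&(C[...,2]>.072)&(C[...,2]<.086),.081)):
        for p in px(m): print(n,lab,len(p),p.mean(0).round(1),rect(onz(im,p,z)),rect(C[p[:,1],p[:,0]]))
save(d["top"],"topc.png",(325,150,412,240),6)
E
```

```text
top slab 615 (array([492.7, 211.8]), array([130.9,  81.3]), np.float32(18.9)) (array([492.7, 212.2]), array([130.3,  80.6]), np.float32(19.0)) 0.02771627117620068
top handle 194 (array([492.7, 211.7]), array([99. , 24.4]), np.float32(19.2)) (array([492.7, 212. ]), array([98.7, 24.6]), np.float32(18.6)) 0.0617926532366978
top plate 1885 [368.  196.7] (array([ 564.5, -180.1]), array([199.9, 190.8]), np.float32(20.0)) (array([ 564.9, -180.4]), array([200.5, 191.6]), np.float32(19.7))
top rails 135 [377.4 191.3] (array([ 576.6, -211.5]), array([139.1,  15.3]), np.float32(20.4)) (array([ 577., -212.]), array([139.1,  14.2]), np.float32(20.5))
top rails 135 [358.7 197.7] (array([ 553.3, -145.6]), array([138.7,  15.2]), np.float32(20.1)) (array([ 553.4, -146. ]), array([138.7,  14.6]), np.float32(20.3))
top bars 58 [390.5 185.4] (array([ 588.8, -249.1]), array([43.5, 16.3]), np.float32(32.3)) (array([ 589.4, -249.8]), array([43.3, 15.1]), np.float32(31.9))
top bars 50 [355.2 213.7] (array([ 494.4, -127. ]), array([41.8, 14. ]), np.float32(17.4)) (array([ 494.4, -127.1]), array([41.7, 13.8])
[... 1699 characters left out ...]
at32(17.6)) (array([583.3, -89.2]), array([47.3, 14.1]), np.float32(19.6))
scene bars 69 [256.9 148.3] (array([ 589.5, -242.1]), array([47.5, 17. ]), np.float32(37.6)) (array([ 587.7, -245.5]), array([42.7, 14.9]), np.float32(36.1))
scene dogs 64 [283.1 194.1] (array([599.8, -80.7]), array([54.3, 18. ]), np.float32(6.3)) (array([600.8, -82.6]), array([52.2, 16.7]), np.float32(12.4))
scene dogs 61 [303.1 172.2] (array([ 508.9, -113.4]), array([58.3, 15.3]), np.float32(9.8)) (array([ 510.2, -115.7]), array([55.4, 13.8]), np.float32(13.4))
scene dogs 34 [261.7 151.3] (array([ 573.2, -251.1]), array([60.6, 11.3]), np.float32(42.4)) (array([ 574.3, -250.4]), array([61.2,  9.9]), np.float32(43.4))
```

View pics/topc.png

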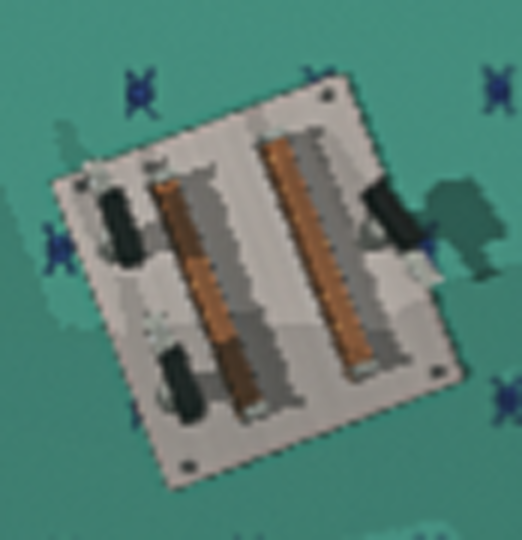

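The crop shows the pair's dogs pointing roughly world +x, and the single bolt's dog pointing down-right, all open. Both views agree on the relative offsets but differ by about 6 mm in absolute y. The first grip will settle that.

```bash
cat >> h.py <<'E'
def plan(xyz_mm,jaw=None):
    s=readout.get_state(); R=Ro.from_rotvec(s["eef_rot"]); M=R.as_matrix(); p=s["eef_pos"]*1000
    y=np.degrees(np.arctan2(M[1,2],M[0,2]))
    print("t",round(s["time_s"],2),"p",p.round(1),"jawyaw",round(y,1),"toolx",M[:,0].round(3),"tooly",M[:,1].round(3),"j",s["joints"].round(2),"F",np.round(s["wrist_force"],1),"w",round(s["width"]*1000,1))
    dy=0
    if jaw is not None:
        dy=(jaw-y+90)%180-90; print("yaw change",round(dy,1),"-> rot about tool y",round(-dy,1),"(or other way)",round(-dy+180*np.sign(dy),1))
    # upright target orientation after turn
    a=np.radians(y+dy); z=np.array([np.cos(a),np.sin(a),0]); yy=np.array([0,0,-1.]); T=np.c_[np.cross(yy,z),yy,z]
    rv=np.degrees((R.inv()*Ro.from_matrix(T)).as_rotvec()); print("full rotvec deg",rv.round(2))
    d=np.array(xyz_mm,float)-p; print("d before turn",(M.T@d).round(1)," after turn",(T.T@d).round(1))
E
python3 - <<'E'
from h import *
plan([493.3,214,150],19+90)
E
```

```text
t 0.1 p [ 248.9 -572.9  244.6] jawyaw -66.5 toolx [-0.917 -0.398  0.   ] tooly [-0.001  0.001 -1.   ] j [-1.16  0.35  1.63 -0.    1.16 -0.  ] F [-0.3  0.2 -0. ] w 85.4
yaw change -4.5 -> rot about tool y 4.5 (or other way) -175.5
full rotvec deg [0.07 4.48 0.  ]
d before turn [-537.7   95.4 -624.2]  after turn [-487.3   94.6 -664.4]
```

Emit:
carry_out(
  targets=[
    {"xyz":[0,0,0],"rotation":[0,4.5,0],"hand":-1},
    {"xyz":[-19.5,0,-26.6],"rotation":[0,0,0],"hand":-1},
    {"xyz":[-19.5,0,-26.6],"rotation":[0,0,0],"hand":-1},
    {"xyz":[-19.5,0,-26.6],"rotation":[0,0,0],"hand":-1},
    {"xyz":[-19.5,0,-26.6],"rotation":[0,0,0],"hand":-1},
    {"xyz":[-19.5,0,-26.6],"rotation":[0,0,0],"hand":-1},
    {"xyz":[-19.5,0,-26.6],"rotation":[0,0,0],"hand":-1},
    {"xyz":[-19.5,0,-26.6],"rotation":[0,0,0],"hand":-1},
    {"xyz":[-19.5,0,-26.6],"rotation":[0,0,0],"hand":-1},
    {"xyz":[-19.5,0,-26.6],"rotation":[0,0,0],"hand":-1},
    {"xyz":[-19.5,0,-26.6],"rotation":[0,0,0],"hand":-1},
    {"xyz":[-19.5,0,-26.6],"rotation":[0,0,0],"hand":-1},
    {"xyz":[-19.5,0,-26.6],"rotation":[0,0,0],"hand":-1},
    {"xyz":[-19.5,0,-26.6],"rotation":[0,0,0],"hand":-1},
    {"xyz":[-19.5,0,-26.6],"rotation":[0,0,0],"hand":-1},
    {"xyz":[-19.5,0,-26.6],"rotation":[0,0,0],"hand":-1},
    {"xyz":[-19.5,0,-26.6],"rotation":[0,0,0],"hand":-1},
    {"xyz":[-19.5,0,-26.6],"rotation":[0,0,0],"hand":-1},
    {"xyz":[-19.5,0,-26.6],"rotation":[0,0,0],"hand":-1},
    {"xyz":[-19.5,0,-26.6],"rotation":[0,0,0],"hand":-1},
  ],
  squeeze=60,
)

```text
time_s: 1.77
eef_pos: [0.4349, 0.0269, 0.2452]
eef_rot: [-0.342, 2.042, -2.042]
wrist_force: [0.8, 0.1, -0.9]
width: 0.0852
```

```bash
python3 -c "
from h import *
plan([493.3,214,150],109)"
```

```text
t 1.77 p [434.9  26.9 245.2] jawyaw -71.0 toolx [-0.946 -0.325  0.   ] tooly [-0. -0. -1.] j [ 0.06  0.05  2.02 -0.    1.07  1.3 ] F [ 0.8  0.1 -0.9] w 85.2
yaw change 0.0 -> rot about tool y -0.0 (or other way) 180.0
full rotvec deg [-0.   -0.01  0.01]
d before turn [-116.1   95.2 -158. ]  after turn [-116.1   95.2 -157.9]
```

Emit:
carry_out(
  targets=[
    {"xyz":[-19.4,8,-26.4],"rotation":[0,0,0],"hand":-1},
    {"xyz":[-19.4,8,-26.4],"rotation":[0,0,0],"hand":-1},
    {"xyz":[-19.4,8,-26.4],"rotation":[0,0,0],"hand":-1},
    {"xyz":[-19.4,8,-26.4],"rotation":[0,0,0],"hand":-1},
    {"xyz":[-19.4,8,-26.4],"rotation":[0,0,0],"hand":-1},
    {"xyz":[-19.4,8,-26.4],"rotation":[0,0,0],"hand":-1},
    {"xyz":[0,28,0],"rotation":[0,0,0],"hand":-1},
    {"xyz":[0,28,0],"rotation":[0,0,0],"hand":-1},
    {"xyz":[0,28,0],"rotation":[0,0,0],"hand":-1},
    {"xyz":[0,28,0],"rotation":[0,0,0],"hand":-1},
    {"xyz":[0,20,0],"rotation":[0,0,0],"hand":-1},
    {"xyz":[0,10,0],"rotation":[0,0,0],"hand":-1},
    {"xyz":[0,7,0],"rotation":[0,0,0],"hand":-1},
    {"xyz":[0,0,0],"rotation":[0,0,0],"hand":-1},
  ],
)

```text
time_s: 2.93
eef_pos: [0.4931, 0.2126, 0.0474]
eef_rot: [-0.343, 2.042, -2.043]
wrist_force: [-1.3, -0.1, 0.1]
width: 0.0856
```

```bash
python3 -c "
from h import *
plan([493.3,214,48],109)
save(viewer.get_image('wrist'),'w1.png')"
```

```text
t 2.93 p [493.1 212.6  47.4] jawyaw -71.0 toolx [-0.946 -0.325  0.002] tooly [-0.002 -0.001 -1.   ] j [0.4  0.49 1.96 0.   0.69 1.64] F [-1.3 -0.1  0.1] w 85.6
yaw change 0.0 -> rot about tool y -0.0 (or other way) 180.0
full rotvec deg [-0.01 -0.03  0.09]
d before turn [-0.7 -0.6 -1.3]  after turn [-0.7 -0.6 -1.3]
```

View pics/w1.png

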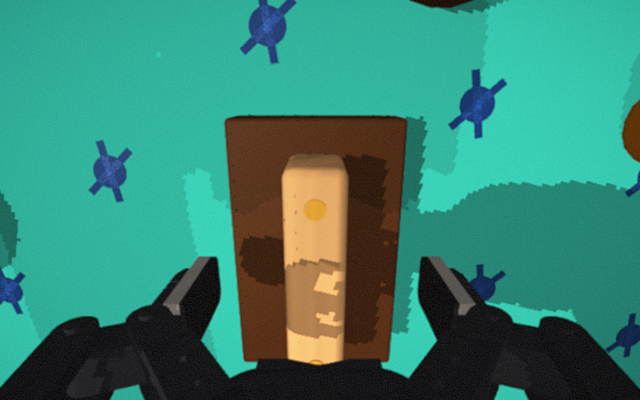

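The handle, centred at column 316, sits between the fingertips at columns 218 and 421, which are centred on 320. I'm closing on it.

Emit:
carry_out(
  targets=[
    {"xyz":[0,0,0],"rotation":[0,0,0],"hand":0},
    {"xyz":[0,0,0],"rotation":[0,0,0],"hand":0.3},
    {"xyz":[0,0,0],"rotation":[0,0,0],"hand":0.6},
    {"xyz":[0,0,0],"rotation":[0,0,0],"hand":1},
    {"xyz":[0,0,0],"rotation":[0,0,0],"hand":1},
    {"xyz":[0,0,0],"rotation":[0,0,0],"hand":1},
    {"xyz":[0,0,0],"rotation":[0,0,0],"hand":1},
    {"xyz":[0,0,0],"rotation":[0,0,0],"hand":1},
    {"xyz":[0,0,0],"rotation":[0,0,0],"hand":1},
    {"xyz":[0,-10,0],"rotation":[0,0,0],"hand":1},
    {"xyz":[0,-25,0],"rotation":[0,0,0],"hand":1},
    {"xyz":[0,-30,0],"rotation":[0,0,0],"hand":1},
    {"xyz":[0,-30,0],"rotation":[0,0,0],"hand":1},
    {"xyz":[0,-30,0],"rotation":[0,0,0],"hand":1},
    {"xyz":[0,-25,0],"rotation":[0,0,0],"hand":1},
    {"xyz":[0,0,0],"rotation":[0,0,0],"hand":1},
    {"xyz":[0,0,0],"rotation":[0,0,0],"hand":1},
  ],
  squeeze=60,
)

```text
time_s: 4.4
eef_pos: [0.4939, 0.2129, 0.1995]
eef_rot: [-0.339, 2.042, -2.04]
wrist_force: [-0.1, 0.1, -3.6]
width: 0.0228
```

```bash
python3 - <<'E'
from h import *
import pickle
plan([564.5,-180,250],20.2+90)
d={n:viewer.get_image(n) for n in("top","scene")}; pickle.dump(d,open("d1.pkl","wb"))
save(d["scene"],"s1.png",(300,170,480,300),4)
E
```

```text
t 4.4 p [493.9 212.9 199.5] jawyaw -71.0 toolx [-0.946 -0.325 -0.002] tooly [ 0.002  0.001 -1.   ] j [ 0.4   0.27  1.87 -0.    1.    1.64] F [-0.1  0.1 -3.6] w 22.8
yaw change 1.2 -> rot about tool y -1.2 (or other way) 178.8
full rotvec deg [ 0.01 -1.22 -0.14]
d before turn [ 60.9 -50.7 394.5]  after turn [ 69.5 -50.5 393.1]
```

View pics/s1.png

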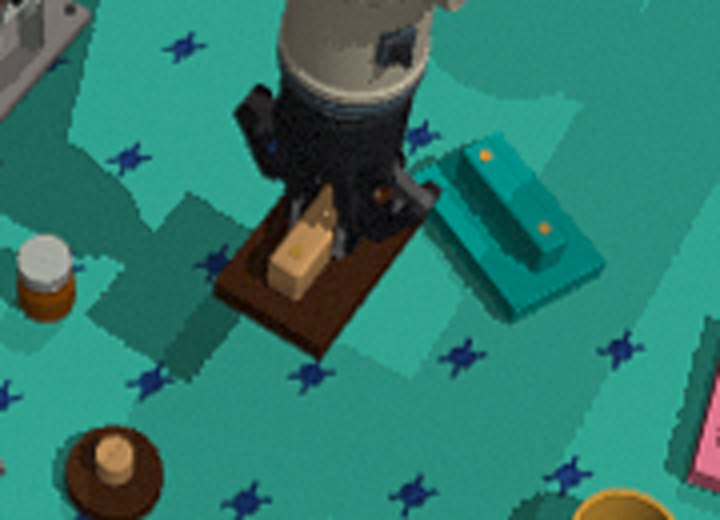

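The block is held level. The gripper's known pose now lets me calibrate each camera's bias.

```bash
python3 - <<'E'
from h import *
import pickle
d=pickle.load(open("d1.pkl","rb"))
for n,bb in(("top",(225,180,300,260)),("scene",(345,200,415,270))):
    im=d[n]; C=cloud(im); hsv=cv2.cvtColor(im["color"],cv2.COLOR_RGB2HSV).astype(int)
    m=(hsv[...,0]<20)&(hsv[...,1]>100)&(C[...,2]>.165)&(C[...,2]<.187); b=np.zeros_like(m); b[bb[1]:bb[3],bb[0]:bb[2]]=1; m&=b
    k,l,s,_=cv2.connectedComponentsWithStats(m.astype(np.uint8)); v,u=np.where(l>0)
    P=C[v,u]*1000; print(n,len(u),"z med",np.median(P[:,2]))
    a=np.radians(19); ex=np.array([np.cos(a),np.sin(a)]);ey=np.array([-ex[1],ex[0]])
    Q=(onz(im,np.c_[u,v],.179)*1000)[:,:2]-[493.9,212.9]; 
    for lab,e in(("x",ex),("y",ey)): q=Q@e; print(lab,q.min().round(1),q.max().round(1),np.percentile(q,[1,99]).round(1))
    hm=(C[...,2]>.205)&(C[...,2]<.222)&(hsv[...,0]<25)&(hsv[...,1]>80)&b; v,u=np.where(hm); 
    if len(u): Q=(onz(im,np.c_[u,v],.213)*1000)[:,:2]-[493.9,212.9]; print("handle",len(u),(Q@ex).min(),(Q@ex).max(),(Q@ey).min(),(Q@ey).max())
E
```

```text
top 23 z med 177.1022588215525
x -62.3 -18.9 [-62.2 -19.8]
y -10.9 33.4 [-10.5  33.4]
handle 61 -51.80437193749583 -20.445562238366943 -13.276318818062098 10.100060967183964
scene 701 z med 175.5129335304384
x -57.5 69.9 [-49.4  67.9]
y -36.0 44.7 [-35.1  43.9]
handle 201 -16.4058165781916 52.41919043302255 -10.039792624909126 15.29933085489231
```

Emit:
carry_out(
  targets=[
    {"xyz":[0,0,0],"rotation":[0,-1.2,0],"hand":1},
    {"xyz":[2.5,0,14],"rotation":[0,0,0],"hand":1},
    {"xyz":[5,0,28],"rotation":[0,0,0],"hand":1},
    {"xyz":[5,0,28],"rotation":[0,0,0],"hand":1},
    {"xyz":[5,0,28],"rotation":[0,0,0],"hand":1},
    {"xyz":[5,0,28],"rotation":[0,0,0],"hand":1},
    {"xyz":[5,0,28],"rotation":[0,0,0],"hand":1},
    {"xyz":[5,0,28],"rotation":[0,0,0],"hand":1},
    {"xyz":[5,0,28],"rotation":[0,0,0],"hand":1},
    {"xyz":[5,0,28],"rotation":[0,0,0],"hand":1},
    {"xyz":[5,0,28],"rotation":[0,0,0],"hand":1},
    {"xyz":[5,0,28],"rotation":[0,0,0],"hand":1},
    {"xyz":[5,0,28],"rotation":[0,0,0],"hand":1},
    {"xyz":[5,0,28],"rotation":[0,0,0],"hand":1},
    {"xyz":[5,0,28],"rotation":[0,0,0],"hand":1},
    {"xyz":[1,0,13],"rotation":[0,0,0],"hand":1},
    {"xyz":[0,0,0],"rotation":[0,0,0],"hand":1},
    {"xyz":[0,0,0],"rotation":[0,0,0],"hand":1},
  ],
)

```text
time_s: 6.0
eef_pos: [0.5634, -0.1778, 0.1968]
eef_rot: [-0.363, 2.033, -2.03]
wrist_force: [0.3, 0.4, -3.6]
width: 0.0232
```

```bash
python3 - <<'E'
from h import *
plan([564.5,-177.5,110],20.2+90)
w=viewer.get_image("wrist"); s=viewer.get_image("scene")
save(w,"w2.png"); 
import pickle; pickle.dump((w,s,readout.get_state()),open("d2.pkl","wb"))
E
```

```text
t 6.0 p [ 563.4 -177.8  196.8] jawyaw -69.9 toolx [-0.939 -0.344  0.002] tooly [-0.002  0.001 -1.   ] j [-0.31  0.35  1.75  0.    1.04  0.91] F [ 0.3  0.4 -3.6] w 23.2
yaw change 0.1 -> rot about tool y -0.1 (or other way) 179.9
full rotvec deg [ 0.11 -0.08  0.1 ]
d before turn [-1.3 86.8  0.3]  after turn [-1.1 86.8  0.1]
```

View pics/w2.png

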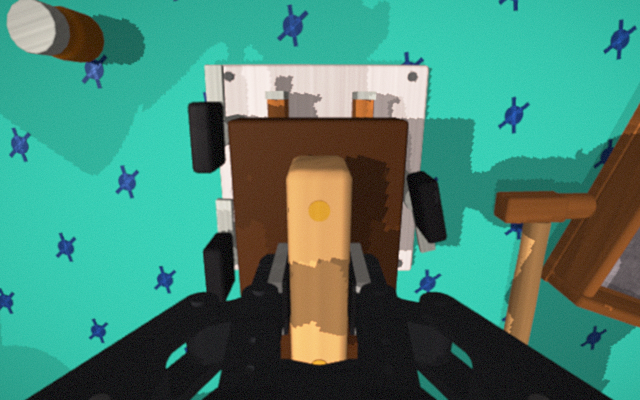

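```bash
python3 - <<'E'
from h import *
import pickle
w,s,st=pickle.load(open("d2.pkl","rb"))
a=np.radians(20.2); ex=np.array([np.cos(a),np.sin(a)]);ey=np.array([-ex[1],ex[0]]); c=np.array([563.4,-177.8])
f=lambda px,z:[( (p[:2]*1000-c)@np.c_[ex,ey]).round(1).tolist() for p in onz(w,px,z)]
C=cloud(w); hsv=cv2.cvtColor(w["color"],cv2.COLOR_RGB2HSV)
def edges(m,lab,z):
    v,u=np.where(m); P=(onz(w,np.c_[u,v],z)[:,:2]*1000-c)@np.c_[ex,ey]; print(lab,len(u),P.min(0).round(1),P.max(0).round(1),"mid y",((P.min(0)+P.max(0))/2).round(1), "z",np.median(C[v,u,2]).round(4))
B=np.zeros((400,640),bool); B[60:118,200:440]=1
wood=(hsv[...,0]<20)&(hsv[...,1]>100)
L=B.copy(); L[:,320:]=0; Rr=B.copy(); Rr[:,:320]=0
zr=(C[...,2]>.04)&(C[...,2]<.065)
edges(wood&L&zr,"railL",.05); edges(wood&Rr&zr,"railR",.05)
pl=B&(C[...,2]>.004)&(C[...,2]<.02)&(hsv[...,1]<60); edges(pl,"plate",.012)
S=np.zeros((400,640),bool); S[110:180,215:425]=1
edges(S&(C[...,2]>.165)&(C[...,2]<.185)&wood,"slab",.176)
edges((C[...,2]>.195)&(C[...,2]<.22)&(hsv[...,1]>60)&S,"handle",.210)
E
```

```text
railL 309 [59.5 27.3] [72.6 41.4] mid y [66.1 34.3] z 0.0502
railR 321 [ 59.5 -41.9] [ 72.5 -26.9] mid y [ 66.  -34.4] z 0.0503
plate 9323 [ 56.6 -94.6] [101.6  85. ] mid y [79.1 -4.8] z 0.0123
slab 9410 [ 38.8 -37.7] [65.8 40.2] mid y [52.3  1.3] z 0.1753
handle 1006 [ 47.  -10.6] [53.  12.2] mid y [50.   0.8] z 0.2071
```

Emit:
carry_out(
  targets=[
    {"xyz":[-1,10,0],"rotation":[0,0,0],"hand":1},
    {"xyz":[0,18,0],"rotation":[0,0,0],"hand":1},
    {"xyz":[0,18,0],"rotation":[0,0,0],"hand":1},
    {"xyz":[0,18,0],"rotation":[0,0,0],"hand":1},
    {"xyz":[0,14,0],"rotation":[0,0,0],"hand":1},
    {"xyz":[0,10,0],"rotation":[0,0,0],"hand":1},
    {"xyz":[0,7,0],"rotation":[0,0,0],"hand":1},
    {"xyz":[0,5,0],"rotation":[0,0,0],"hand":1},
    {"xyz":[0,2,0],"rotation":[0,0,0],"hand":1},
    {"xyz":[0,0,0],"rotation":[0,0,0],"hand":1},
    {"xyz":[0,0,0],"rotation":[0,0,0],"hand":1},
  ],
)

```text
time_s: 7.02
eef_pos: [0.5655, -0.1775, 0.0968]
eef_rot: [-0.36, 2.029, -2.03]
wrist_force: [0.7, 0.1, -2.4]
width: 0.023
```

Emit:
carry_out(
  targets=[
    {"xyz":[0.5,1.5,0],"rotation":[0,0,0],"hand":1},
    {"xyz":[0,1.5,0],"rotation":[0,0,0],"hand":1},
    {"xyz":[0,0,0],"rotation":[0,0,0],"hand":1},
  ],
)

```text
time_s: 7.27
eef_pos: [0.565, -0.1778, 0.0941]
eef_rot: [-0.36, 2.029, -2.03]
wrist_force: [-0.5, 0.8, 2.0]
width: 0.0231
```

Emit:
carry_out(
  targets=[
    {"xyz":[0,0.7,0],"rotation":[0,0,0],"hand":1},
    {"xyz":[0,0,0],"rotation":[0,0,0],"hand":0.3},
    {"xyz":[0,0,0],"rotation":[0,0,0],"hand":0.1},
    {"xyz":[0,0,0],"rotation":[0,0,0],"hand":0},
    {"xyz":[0,0,0],"rotation":[0,0,0],"hand":0},
    {"xyz":[0,-10,0],"rotation":[0,0,0],"hand":0},
    {"xyz":[0,-25,0],"rotation":[0,0,0],"hand":0},
    {"xyz":[0,-30,0],"rotation":[0,0,0],"hand":0},
    {"xyz":[0,-30,0],"rotation":[0,0,0],"hand":0},
    {"xyz":[0,0,0],"rotation":[0,0,0],"hand":0},
    {"xyz":[0,0,0],"rotation":[0,0,0],"hand":0},
  ],
)

```text
time_s: 8.18
eef_pos: [0.5659, -0.1781, 0.1901]
eef_rot: [-0.357, 2.026, -2.03]
wrist_force: [0.3, 0.3, -1.3]
width: 0.0429
```

```bash
python3 - <<'E'
from h import *
w=viewer.get_image("wrist"); save(w,"w3.png")
a=np.radians(20.2); ex=np.array([np.cos(a),np.sin(a)]);ey=np.array([-ex[1],ex[0]]); c=np.array([564.9,-177.3])
C=cloud(w); Z=C[...,2]
Q=(C[...,:2]*1000-c)@np.c_[ex,ey]
ok=(abs(Q)<[110,110]).all(-1)
def st(lab,m):
    k,l,s,_=cv2.connectedComponentsWithStats(m.astype(np.uint8))
    for i in np.argsort(-s[1:,4])[:3]+1:
        if s[i,4]<60: continue
        P=Q[l==i]; r=cv2.minAreaRect(P.astype(np.float32)); b=cv2.boxPoints(r); e=max([b[1]-b[0],b[2]-b[1]],key=np.linalg.norm)
        print(lab,s[i,4],"min",P.min(0).round(1),"max",P.max(0).round(1),"rect",np.round(r[0],1),np.round(r[1],1),"ang",round(np.degrees(np.arctan2(e[1],e[0]))%180,1),"z",np.median(Z[l==i]).round(4))
st("slab",ok&(Z>.066)&(Z<.078)&(abs(Q[...,1])<50))
st("handle",ok&(Z>.100)&(Z<.111)&(abs(Q[...,1])<25)); st("bars",ok&(Z>.112)&(Z<.121)&(abs(Q[...,1])>45))
# scene view bars now for single angle
plan([590.5,-246.7,150],35+90)
E
```

```text
slab 11948 min [-63.7 -39.5] max [65.2 40.8] rect [0.7 0.6] [ 80.3 128.9] ang 179.9 z 0.0724
handle 4948 min [-48.1 -11.4] max [50.1 12.7] rect [1.  0.6] [24.1 98.2] ang 180.0 z 0.1061
bars 1776 min [26.7 66.1] max [70.6 81.2] rect [48.5 73.9] [14.9 43.9] ang 178.7 z 0.117
bars 1431 min [-21.2 -84.6] max [ 22.1 -61.9] rect [  0.1 -73.6] [43.3 14.4] ang 15.3 z 0.117
bars 874 min [-59.5  66.6] max [-25.2  81.3] rect [-42.4  73.9] [14.2 34.5] ang 178.7 z 0.1169
t 8.23 p [ 564.9 -177.7  188.5] jawyaw -69.8 toolx [-0.939 -0.345 -0.001] tooly [ 0.002 -0.    -1.   ] j [-0.31  0.36  1.76  0.    1.02  0.91] F [-0.4 -0.7  0.3] w 42.5
yaw change 14.8 -> rot about tool y -14.8 (or other way) 165.2
full rotvec deg [ -0.06 -14.82  -0.06]
d before turn [-0.2 38.5 73.6]  after turn [18.6 38.5 71.2]
```

View pics/w3.png

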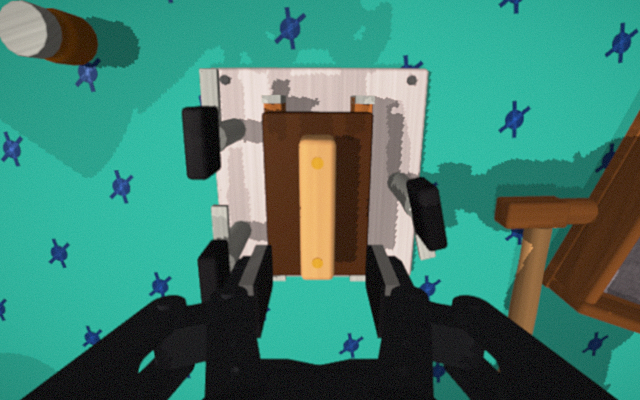

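The block is seated: slab top at 72.4 mm, handle top at 106 mm, centred within 1 mm and parallel. Now the single bolt.

Emit:
carry_out(
  targets=[
    {"xyz":[0,0,0],"rotation":[0,-5.1,0],"hand":0},
    {"xyz":[0,0,0],"rotation":[0,-5.1,0],"hand":0},
    {"xyz":[0,0,0],"rotation":[0,-5.1,0],"hand":0},
    {"xyz":[4.7,5,17.8],"rotation":[0,0,0],"hand":0},
    {"xyz":[4.7,5,17.8],"rotation":[0,0,0],"hand":0},
    {"xyz":[4.7,5,17.8],"rotation":[0,0,0],"hand":0},
    {"xyz":[4.7,5,17.8],"rotation":[0,0,0],"hand":0},
    {"xyz":[0,0,0],"rotation":[0,0,0],"hand":0},
    {"xyz":[0,0,0],"rotation":[0,0,0],"hand":0},
  ],
)

```text
time_s: 8.98
eef_pos: [0.5904, -0.2483, 0.1661]
eef_rot: [-0.596, 1.871, -1.869]
wrist_force: [0.7, -0.0, -0.0]
width: 0.0424
```

```bash
python3 - <<'E'
from h import *
plan([590.5,-246.7,102],35.5+90)
E
```

```text
t 8.98 p [ 590.4 -248.3  166.1] jawyaw -54.7 toolx [-0.816 -0.578  0.001] tooly [-0.002  0.001 -1.   ] j [-0.4   0.46  1.67 -0.    1.02  0.55] F [ 0.7 -0.  -0. ] w 42.4
yaw change 0.2 -> rot about tool y -0.2 (or other way) 179.8
full rotvec deg [ 0.08 -0.2   0.06]
d before turn [-1.1 64.1 -1.1]  after turn [-1.  64.1 -1.2]
```

Descend and grip gently.

Emit:
carry_out(
  targets=[
    {"xyz":[-1,15,-1],"rotation":[0,0,0],"hand":0},
    {"xyz":[0,18,0],"rotation":[0,0,0],"hand":0},
    {"xyz":[0,14,0],"rotation":[0,0,0],"hand":0},
    {"xyz":[0,10,0],"rotation":[0,0,0],"hand":0},
    {"xyz":[0,7,0],"rotation":[0,0,0],"hand":0},
    {"xyz":[0,0,0],"rotation":[0,0,0],"hand":0},
    {"xyz":[0,0,0],"rotation":[0,0,0],"hand":0.3},
    {"xyz":[0,0,0],"rotation":[0,0,0],"hand":0.6},
    {"xyz":[0,0,0],"rotation":[0,0,0],"hand":1},
    {"xyz":[0,0,0],"rotation":[0,0,0],"hand":1},
    {"xyz":[0,0,0],"rotation":[0,0,0],"hand":1},
    {"xyz":[0,0,0],"rotation":[0,0,0],"hand":1},
  ],
  squeeze=40,
)

```text
time_s: 9.98
eef_pos: [0.5917, -0.2457, 0.1046]
eef_rot: [-0.596, 1.865, -1.868]
wrist_force: [2.2, -2.7, 5.0]
width: 0.0131
```

```bash
python3 - <<'E'
from h import *
plan([590.5,-246.7,102],35.5+90); print(readout.get_state()["torque"])
E
```

```text
t 9.98 p [ 591.7 -245.7  104.6] jawyaw -54.5 toolx [-0.814 -0.58  -0.001] tooly [ 0.002 -0.001 -1.   ] j [-0.4   0.53  1.71 -0.    0.9   0.56] F [ 2.2 -2.7  5. ] w 13.1
yaw change 0.0 -> rot about tool y -0.0 (or other way) 180.0
full rotvec deg [-0.12 -0.02 -0.06]
d before turn [1.6 2.6 0.1]  after turn [1.6 2.6 0.1]
[-0.35814462 -0.10001582  0.01592908]
```

Emit:
carry_out(
  targets=[
    {"xyz":[0,0,0],"rotation":[0,0,0],"hand":0.6},
    {"xyz":[1.5,1.5,0],"rotation":[0,0,0],"hand":0.6},
    {"xyz":[0,0,0],"rotation":[0,0,0],"hand":1},
    {"xyz":[0,0,0],"rotation":[0,0,0],"hand":1},
    {"xyz":[0,0,0],"rotation":[0,0,0],"hand":1},
    {"xyz":[0,0,0],"rotation":[0,4,0],"hand":1},
    {"xyz":[0,0,0],"rotation":[0,6,0],"hand":1},
    {"xyz":[0,0,0],"rotation":[0,6,0],"hand":1},
    {"xyz":[0,0,0],"rotation":[0,6,0],"hand":1},
    {"xyz":[0,0,0],"rotation":[0,6,0],"hand":1},
    {"xyz":[0,0,0],"rotation":[0,6,0],"hand":1},
    {"xyz":[0,0,0],"rotation":[0,6,0],"hand":1},
    {"xyz":[0,0,0],"rotation":[0,6,0],"hand":1},
    {"xyz":[0,0,0],"rotation":[0,6,0],"hand":1},
    {"xyz":[0,0,0],"rotation":[0,6,0],"hand":1},
  ],
  squeeze=40,
)

```text
time_s: 11.23
eef_pos: [0.5904, -0.248, 0.1021]
eef_rot: [-0.406, -2.001, 2.007]
wrist_force: [2.3, -11.3, -1.9]
width: 0.0136
```

```bash
python3 - <<'E'
from h import *
plan([590.5,-246.7,102],20.2); print(readout.get_state()["torque"])
E
```

```text
t 11.23 p [ 590.4 -248.   102.1] jawyaw -112.8 toolx [-0.922  0.387 -0.003] tooly [ 0.002 -0.003 -1.   ] j [-0.4   0.53  1.71 -0.    0.9   1.57] F [  2.3 -11.3  -1.9] w 13.6
yaw change -47.0 -> rot about tool y 47.0 (or other way) -133.0
full rotvec deg [-4.000e-02  4.702e+01 -2.200e-01]
d before turn [ 0.4  0.1 -1.3]  after turn [ 1.2  0.1 -0.6]
[-1.62801467 -0.38461186  0.11408451]
```

Emit:
carry_out(
  targets=[
    {"xyz":[0,0,0.8],"rotation":[0,0,0],"hand":1},
    {"xyz":[0,0,0.4],"rotation":[0,6,0],"hand":1},
    {"xyz":[0,0,0],"rotation":[0,6,0],"hand":1},
    {"xyz":[0,0,0],"rotation":[0,6,0],"hand":1},
    {"xyz":[0,0,0],"rotation":[0,6,0],"hand":1},
    {"xyz":[0,0,0],"rotation":[0,6,0],"hand":1},
    {"xyz":[0,0,0],"rotation":[0,6,0],"hand":1},
    {"xyz":[0,0,0],"rotation":[0,6,0],"hand":1},
    {"xyz":[0,0,0],"rotation":[0,0,0],"hand":1},
  ],
)

```text
time_s: 11.98
eef_pos: [0.5897, -0.2488, 0.1022]
eef_rot: [-0.972, -1.524, 1.526]
wrist_force: [1.9, -9.9, -1.2]
width: 0.0135
```

```bash
python3 - <<'E'
from h import *
plan([590.5,-246.7,102],20.2); print(readout.get_state()["torque"])
E
```

```text
t 11.98 p [ 589.7 -248.8  102.2] jawyaw -154.9 toolx [-0.424  0.905 -0.003] tooly [ 0.002 -0.003 -1.   ] j [-0.4   0.53  1.71 -0.    0.9   2.3 ] F [ 1.9 -9.9 -1.2] w 13.5
yaw change -4.9 -> rot about tool y 4.9 (or other way) -175.1
full rotvec deg [ 0.03  4.92 -0.18]
d before turn [ 1.6  0.2 -1.6]  after turn [ 1.7  0.2 -1.5]
[-1.39601132 -0.44644906 -0.06690044]
```

Emit:
carry_out(
  targets=[
    {"xyz":[0,0,0],"rotation":[0,3,0],"hand":1},
    {"xyz":[0,0,0],"rotation":[0,3,0],"hand":1},
    {"xyz":[0,0,0],"rotation":[0,2,0],"hand":1},
    {"xyz":[0,0,0],"rotation":[0,0,0],"hand":1},
    {"xyz":[0,0,0],"rotation":[0,0,0],"hand":1},
  ],
)

```text
time_s: 12.4
eef_pos: [0.5896, -0.2489, 0.1022]
eef_rot: [-1.051, -1.431, 1.435]
wrist_force: [1.6, -9.1, -1.4]
width: 0.0134
```

```bash
python3 - <<'E'
from h import *
plan([590.5,-246.7,102],20.2); print(readout.get_state()["torque"])
E
```

```text
t 12.4 p [ 589.6 -248.9  102.2] jawyaw -162.4 toolx [-0.303  0.953 -0.004] tooly [ 0.001 -0.003 -1.   ] j [-0.4   0.53  1.71 -0.    0.9   2.44] F [ 1.6 -9.1 -1.4] w 13.4
yaw change 2.6 -> rot about tool y -2.6 (or other way) 177.4
full rotvec deg [-0.   -2.55 -0.21]
d before turn [ 1.9  0.2 -1.5]  after turn [ 1.8  0.2 -1.6]
[-1.52110451 -0.25951813  1.34767261]
```

Emit:
carry_out(
  targets=[
    {"xyz":[0,0,0],"rotation":[0,0,0],"hand":0.4},
    {"xyz":[0,0,0],"rotation":[0,0,0],"hand":0},
    {"xyz":[0,0,0],"rotation":[0,0,0],"hand":0},
    {"xyz":[0,0,0],"rotation":[0,0,0],"hand":0},
  ],
)

```text
time_s: 12.73
eef_pos: [0.5888, -0.2467, 0.1018]
eef_rot: [-1.048, -1.43, 1.43]
wrist_force: [1.2, 0.2, -0.5]
width: 0.0428
```

```bash
python3 - <<'E'
from h import *
plan([590.5,-246.7,102],20.2); print(readout.get_state()["torque"])
E
```

```text
t 12.73 p [ 588.8 -246.7  101.8] jawyaw -162.5 toolx [-0.3    0.954  0.001] tooly [-0.001  0.001 -1.   ] j [-0.4   0.53  1.71  0.    0.9   2.44] F [ 1.2  0.2 -0.5] w 42.8
yaw change 2.7 -> rot about tool y -2.7 (or other way) 177.3
full rotvec deg [-0.03 -2.73  0.05]
d before turn [-0.5 -0.2 -1.6]  after turn [-0.6 -0.2 -1.6]
[-0.03622573  0.00933517 -0.01760573]
```

Emit:
carry_out(
  targets=[
    {"xyz":[0,-15,0],"rotation":[0,0,0],"hand":0},
    {"xyz":[0,-30,0],"rotation":[0,0,0],"hand":0},
    {"xyz":[0,-35,0],"rotation":[0,0,0],"hand":0},
    {"xyz":[0,-20,0],"rotation":[0,0,0],"hand":0},
    {"xyz":[0,0,0],"rotation":[0,-7,0],"hand":0},
    {"xyz":[0,0,0],"rotation":[0,-7,0],"hand":0},
    {"xyz":[0,0,0],"rotation":[0,-7,0],"hand":0},
    {"xyz":[0,0,0],"rotation":[0,-7,0],"hand":0},
    {"xyz":[0,0,0],"rotation":[0,-7,0],"hand":0},
    {"xyz":[0,0,0],"rotation":[0,-7,0],"hand":0},
    {"xyz":[0,0,0],"rotation":[0,-7,0],"hand":0},
    {"xyz":[0,0,0],"rotation":[0,-7,0],"hand":0},
    {"xyz":[0,0,0],"rotation":[0,-7,0],"hand":0},
    {"xyz":[0,0,0],"rotation":[0,-7,0],"hand":0},
    {"xyz":[0,0,0],"rotation":[0,-7,0],"hand":0},
    {"xyz":[0,0,0],"rotation":[0,-7,0],"hand":0},
    {"xyz":[0,0,0],"rotation":[0,-5,0],"hand":0},
    {"xyz":[0,0,0],"rotation":[0,0,0],"hand":0},
    {"xyz":[0,0,0],"rotation":[0,0,0],"hand":0},
  ],
)

```text
time_s: 14.32
eef_pos: [0.5891, -0.2469, 0.202]
eef_rot: [-0.297, 2.069, -2.069]
wrist_force: [-0.3, 0.9, -0.3]
width: 0.0431
```

```bash
cat > bars.py <<'E'
from h import *
def bars(name="wrist",fn=None):
    w=viewer.get_image(name); 
    if fn: save(w,fn)
    a=np.radians(20.2); ex=np.array([np.cos(a),np.sin(a)]);ey=np.array([-ex[1],ex[0]]); c=np.array([564.9,-177.3])
    C=cloud(w); Z=C[...,2]; Q=(C[...,:2]*1000-c)@np.c_[ex,ey]; ok=(abs(Q)<[110,110]).all(-1)
    dark=w["color"].max(-1)<70
    for lab,m in(("bars",ok&(Z>.110)&(Z<.123)&(abs(Q[...,1])>45)&dark),("handle",ok&(Z>.098)&(Z<.111)&(abs(Q[...,1])<25)),("slab",ok&(Z>.064)&(Z<.0735)&(abs(Q[...,1])<50)),("dogs",ok&(Z>.074)&(Z<.086))):
        k,l,s,_=cv2.connectedComponentsWithStats(m.astype(np.uint8))
        for i in np.argsort(-s[1:,4])[:3]+1:
            if s[i,4]<20: continue
            P=Q[l==i]; r=cv2.minAreaRect(P.astype(np.float32)); b=cv2.boxPoints(r); e=max([b[1]-b[0],b[2]-b[1]],key=np.linalg.norm)
            print(lab,s[i,4],"rect",np.round(r[0],1),np.round(r[1],1),"ang",round(np.degrees(np.arctan2(e[1],e[0]))%180,1),"z",np.median(Z[l==i]).round(4))
E
python3 - <<'E'
from bars import *
plan([584.4,-91.3,165],18.9+90); bars(fn="w4.png")
E
```

```text
t 14.32 p [ 589.1 -246.9  202. ] jawyaw -73.7 toolx [-0.96  -0.281  0.   ] tooly [-0.  0. -1.] j [-0.4   0.42  1.64  0.    1.08  0.89] F [-0.3  0.9 -0.3] w 43.1
yaw change 2.6 -> rot about tool y -2.6 (or other way) 177.4
full rotvec deg [ 0.02 -2.59  0.01]
d before turn [ -39.2   37.  -150.6]  after turn [ -46.    37.  -148.7]
bars 1600 rect [48.6 72.9] [14.4 43.1] ang 178.8 z 0.1167
bars 1284 rect [  0.5 -73.4] [43.4 13.2] ang 89.5 z 0.117
bars 1186 rect [-46.5  73.2] [14.  42.8] ang 177.2 z 0.1165
handle 4496 rect [0.5 0.3] [24.6 99.3] ang 179.5 z 0.106
slab 8784 rect [0.3 0.5] [ 80.1 130.1] ang 180.0 z 0.0722
dogs 1084 rect [66.2 71.2] [56.3 14.4] ang 5.7 z 0.081
dogs 883 rect [-29.1  71.8] [57.  14.5] ang 5.7 z 0.0809
dogs 681 rect [  1.8 -55.1] [13.6 55.8] ang 96.3 z 0.0813
```

Single bolt is at its stop: its bar measures 89.5°, and torque rose to 1.35 N m on contact with the stop. On to the far bolt.

Emit:
carry_out(
  targets=[
    {"xyz":[0,0,0],"rotation":[0,-2.6,0],"hand":0},
    {"xyz":[-7.7,5,-24.8],"rotation":[0,0,0],"hand":0},
    {"xyz":[-7.7,5,-24.8],"rotation":[0,0,0],"hand":0},
    {"xyz":[-7.7,5,-24.8],"rotation":[0,0,0],"hand":0},
    {"xyz":[-7.7,5,-24.8],"rotation":[0,0,0],"hand":0},
    {"xyz":[-7.7,5,-24.8],"rotation":[0,0,0],"hand":0},
    {"xyz":[-7.7,5,-24.8],"rotation":[0,0,0],"hand":0},
    {"xyz":[0,0,0],"rotation":[0,0,0],"hand":0},
    {"xyz":[0,0,0],"rotation":[0,0,0],"hand":0},
  ],
)

```text
time_s: 15.12
eef_pos: [0.584, -0.0902, 0.1719]
eef_rot: [-0.344, 2.041, -2.041]
wrist_force: [0.6, -0.7, -0.4]
width: 0.0426
```

```bash
python3 - <<'E'
from bars import *
plan([584.4,-91.3,102],18.9+90); bars()
E
```

```text
t 15.12 p [584.  -90.2 171.9] jawyaw -70.9 toolx [-0.945 -0.327  0.001] tooly [-0.001  0.    -1.   ] j [-0.16  0.38  1.77 -0.    0.99  1.08] F [ 0.6 -0.7 -0.4] w 42.6
yaw change -0.2 -> rot about tool y 0.2 (or other way) -179.8
full rotvec deg [0.02 0.19 0.03]
d before turn [-0.1 69.9  1.2]  after turn [-0.  69.9  1.2]
bars 1566 rect [  0.9 -72.8] [44.6 14.2] ang 88.8 z 0.1168
bars 1543 rect [49.3 74.2] [13.3 42.4] ang 179.0 z 0.1171
bars 649 rect [-36.8  74.1] [13.  24.1] ang 177.3 z 0.1168
handle 3156 rect [19.3  1.2] [62.5 23.3] ang 0.1 z 0.106
slab 6358 rect [14.9  0.7] [ 80.4 101.1] ang 180.0 z 0.0723
slab 329 rect [-44.2  40.1] [43.5  8.9] ang 13.1 z 0.0719
dogs 1023 rect [  1.9 -54.3] [14.4 54.2] ang 95.8 z 0.0812
dogs 703 rect [81.2 73.4] [11.4 26.1] ang 179.1 z 0.0813
dogs 610 rect [-15.2  73.9] [12.1 29.2] ang 179.3 z 0.0811
```

Emit:
carry_out(
  targets=[
    {"xyz":[0,18,1],"rotation":[0,0,0],"hand":0},
    {"xyz":[0,20,0],"rotation":[0,0,0],"hand":0},
    {"xyz":[0,15,0],"rotation":[0,0,0],"hand":0},
    {"xyz":[0,10,0],"rotation":[0,0,0],"hand":0},
    {"xyz":[0,6,0],"rotation":[0,0,0],"hand":0},
    {"xyz":[0,0,0],"rotation":[0,0,0],"hand":0},
    {"xyz":[0,0,0],"rotation":[0,0,0],"hand":0.3},
    {"xyz":[0,0,0],"rotation":[0,0,0],"hand":0.6},
    {"xyz":[0,0,0],"rotation":[0,0,0],"hand":1},
    {"xyz":[0,0,0],"rotation":[0,0,0],"hand":1},
    {"xyz":[0,0,0],"rotation":[0,0,0],"hand":1},
    {"xyz":[0,0,0],"rotation":[0,0,0],"hand":1},
  ],
  squeeze=40,
)

```text
time_s: 16.17
eef_pos: [0.585, -0.0919, 0.1041]
eef_rot: [-0.342, 2.041, -2.04]
wrist_force: [-1.4, 3.5, 6.0]
width: 0.0132
```

```bash
python3 - <<'E'
from h import *
plan([584.4,-91.3,102],18.9+90); print(readout.get_state()["torque"])
E
```

```text
t 16.17 p [585.  -91.9 104.1] jawyaw -70.9 toolx [-0.945 -0.327 -0.001] tooly [ 0.001  0.    -1.   ] j [-0.16  0.47  1.82  0.    0.86  1.08] F [-1.4  3.5  6. ] w 13.2
yaw change -0.2 -> rot about tool y 0.2 (or other way) -179.8
full rotvec deg [ 0.    0.17 -0.07]
d before turn [ 0.3  2.1 -0.8]  after turn [ 0.3  2.1 -0.8]
[ 0.59987805  0.28448322 -0.08451304]
```

Emit:
carry_out(
  targets=[
    {"xyz":[0,0,-0.8],"rotation":[0,4,0],"hand":1},
    {"xyz":[0,0,0],"rotation":[0,6,0],"hand":1},
    {"xyz":[0,0,0],"rotation":[0,6,0],"hand":1},
    {"xyz":[0,0,0],"rotation":[0,6,0],"hand":1},
    {"xyz":[0,0,0],"rotation":[0,6,0],"hand":1},
    {"xyz":[0,0,0],"rotation":[0,6,0],"hand":1},
    {"xyz":[0,0,0],"rotation":[0,6,0],"hand":1},
    {"xyz":[0,0,0],"rotation":[0,6,0],"hand":1},
    {"xyz":[0,0,0],"rotation":[0,6,0],"hand":1},
    {"xyz":[0,0,0],"rotation":[0,0,0],"hand":1},
  ],
)

```text
time_s: 17.0
eef_pos: [0.5848, -0.0929, 0.1042]
eef_rot: [-0.567, -1.891, 1.894]
wrist_force: [-2.4, -5.8, 5.5]
width: 0.0131
```

```bash
python3 - <<'E'
from h import *
plan([584.4,-91.3,102],20.2); print(readout.get_state()["torque"])
E
```

```text
t 17.0 p [584.8 -92.9 104.2] jawyaw -123.2 toolx [-0.836  0.548 -0.002] tooly [ 0.001 -0.002 -1.   ] j [-0.16  0.47  1.82 -0.    0.85  1.99] F [-2.4 -5.8  5.5] w 13.1
yaw change -36.6 -> rot about tool y 36.6 (or other way) -143.4
full rotvec deg [-2.000e-02  3.655e+01 -1.600e-01]
d before turn [ 1.2  2.2 -1.2]  after turn [ 1.7  2.2 -0.2]
[-1.14388087  0.44646853 -0.08551988]
```

Emit:
carry_out(
  targets=[
    {"xyz":[0,0,0.5],"rotation":[0,6,0],"hand":1},
    {"xyz":[0,0,0],"rotation":[0,6,0],"hand":1},
    {"xyz":[0,0,0],"rotation":[0,6,0],"hand":1},
    {"xyz":[0,0,0],"rotation":[0,6,0],"hand":1},
    {"xyz":[0,0,0],"rotation":[0,6,0],"hand":1},
    {"xyz":[0,0,0],"rotation":[0,4,0],"hand":1},
    {"xyz":[0,0,0],"rotation":[0,3,0],"hand":1},
    {"xyz":[0,0,0],"rotation":[0,2,0],"hand":1},
    {"xyz":[0,0,0],"rotation":[0,0,0],"hand":1},
    {"xyz":[0,0,0],"rotation":[0,0,0],"hand":1},
  ],
)

```text
time_s: 17.83
eef_pos: [0.5841, -0.0935, 0.1042]
eef_rot: [-1.044, -1.438, 1.442]
wrist_force: [-2.7, -6.6, 7.0]
width: 0.0135
```

```bash
python3 - <<'E'
from h import *
plan([584.4,-91.3,102],20.2); print(readout.get_state()["torque"])
E
```

```text
t 17.83 p [584.1 -93.5 104.2] jawyaw -161.8 toolx [-0.313  0.95  -0.003] tooly [ 0.    -0.003 -1.   ] j [-0.16  0.47  1.82 -0.    0.86  2.67] F [-2.7 -6.6  7. ] w 13.5
yaw change 2.0 -> rot about tool y -2.0 (or other way) 178.0
full rotvec deg [-0.03 -1.96 -0.17]
d before turn [ 2.   2.2 -1. ]  after turn [ 1.9  2.2 -1.1]
[-1.00858334  0.73348376  1.09638139]
```

Emit:
carry_out(
  targets=[
    {"xyz":[0,0,0],"rotation":[0,0,0],"hand":0.4},
    {"xyz":[0,0,0],"rotation":[0,0,0],"hand":0},
    {"xyz":[0,0,0],"rotation":[0,0,0],"hand":0},
    {"xyz":[0,-15,0],"rotation":[0,0,0],"hand":0},
    {"xyz":[0,-30,0],"rotation":[0,0,0],"hand":0},
    {"xyz":[0,-35,0],"rotation":[0,0,0],"hand":0},
    {"xyz":[0,0,0],"rotation":[0,-7,0],"hand":0},
    {"xyz":[0,0,0],"rotation":[0,-7,0],"hand":0},
    {"xyz":[0,0,0],"rotation":[0,-7,0],"hand":0},
    {"xyz":[0,0,0],"rotation":[0,-7,0],"hand":0},
    {"xyz":[0,0,0],"rotation":[0,-7,0],"hand":0},
    {"xyz":[0,0,0],"rotation":[0,-7,0],"hand":0},
    {"xyz":[0,0,0],"rotation":[0,-7,0],"hand":0},
    {"xyz":[0,0,0],"rotation":[0,-7,0],"hand":0},
    {"xyz":[0,0,0],"rotation":[0,-7,0],"hand":0},
    {"xyz":[0,0,0],"rotation":[0,-7,0],"hand":0},
    {"xyz":[0,0,0],"rotation":[0,-7,0],"hand":0},
    {"xyz":[0,0,0],"rotation":[0,-7,0],"hand":0},
    {"xyz":[0,0,0],"rotation":[0,-6,0],"hand":0},
    {"xyz":[0,0,0],"rotation":[0,0,0],"hand":0},
  ],
)

```text
time_s: 19.5
eef_pos: [0.584, -0.0919, 0.183]
eef_rot: [-0.331, 2.048, -2.048]
wrist_force: [-0.1, -0.1, 0.4]
width: 0.0426
```

```bash
python3 - <<'E'
from h import *
plan([494.3,-124.4,165],17.9+90)
E
```

```text
t 19.5 p [584.  -91.9 183. ] jawyaw -71.6 toolx [-0.949 -0.315 -0.   ] tooly [ 0.  0. -1.] j [-0.16  0.37  1.76  0.    1.01  1.09] F [-0.1 -0.1  0.4] w 42.6
yaw change -0.5 -> rot about tool y 0.5 (or other way) -179.5
full rotvec deg [ 0.    0.45 -0.01]
d before turn [95.4 18.   2.6]  after turn [95.4 18.   3.4]
```

Emit:
carry_out(
  targets=[
    {"xyz":[12,0,0.5],"rotation":[0,0.5,0],"hand":0},
    {"xyz":[24,0,1],"rotation":[0,0,0],"hand":0},
    {"xyz":[24,0,1],"rotation":[0,0,0],"hand":0},
    {"xyz":[24,0,1],"rotation":[0,0,0],"hand":0},
    {"xyz":[11.4,0,0],"rotation":[0,0,0],"hand":0},
    {"xyz":[0,0,0],"rotation":[0,0,0],"hand":0},
    {"xyz":[0,0,0],"rotation":[0,0,0],"hand":0},
  ],
)

```text
time_s: 20.08
eef_pos: [0.4942, -0.1245, 0.1835]
eef_rot: [-0.314, 2.057, -2.058]
wrist_force: [0.8, -0.6, 0.0]
width: 0.0428
```

```bash
python3 - <<'E'
from bars import *
plan([494.3,-124.4,102],18.4+90); bars()
E
```

```text
t 20.08 p [ 494.2 -124.5  183.5] jawyaw -72.6 toolx [-0.954 -0.299 -0.001] tooly [ 0.001 -0.    -1.   ] j [-0.25  0.25  1.94  0.    0.96  1.02] F [ 0.8 -0.6  0. ] w 42.8
yaw change 1.0 -> rot about tool y -1.0 (or other way) 179.0
full rotvec deg [-0.02 -0.99 -0.06]
d before turn [ 0.  81.5 -0.1]  after turn [-0.1 81.5 -0.1]
bars 2107 rect [48.2 74.2] [43.4 13.7] ang 89.6 z 0.117
bars 1811 rect [  0.2 -73. ] [44.5 14. ] ang 88.6 z 0.1171
bars 1381 rect [-46.7  74.4] [13.1 42.4] ang 178.6 z 0.1171
handle 6575 rect [0.2 0.7] [100.5  24.9] ang 0.1 z 0.1061
slab 12086 rect [0.1 0.6] [ 80.4 130.8] ang 180.0 z 0.0723
dogs 769 rect [  0.2 -42.8] [12.3 31.4] ang 90.3 z 0.0813
dogs 665 rect [48.2 40.7] [11.7 25. ] ang 90.3 z 0.0813
dogs 645 rect [-14.7  73.9] [11.8 25.9] ang 177.6 z 0.0813
```

Emit:
carry_out(
  targets=[
    {"xyz":[0,20,0],"rotation":[0,-1.2,0],"hand":0},
    {"xyz":[0,22,0],"rotation":[0,0,0],"hand":0},
    {"xyz":[0,16,0],"rotation":[0,0,0],"hand":0},
    {"xyz":[0,14,0],"rotation":[0,0,0],"hand":0},
    {"xyz":[0,7,0],"rotation":[0,0,0],"hand":0},
    {"xyz":[0,2,0],"rotation":[0,0,0],"hand":0},
    {"xyz":[0,0,0],"rotation":[0,0,0],"hand":0.3},
    {"xyz":[0,0,0],"rotation":[0,0,0],"hand":0.6},
    {"xyz":[0,0,0],"rotation":[0,0,0],"hand":1},
    {"xyz":[0,0,0],"rotation":[0,0,0],"hand":1},
    {"xyz":[0,0,0],"rotation":[0,0,0],"hand":1},
    {"xyz":[0,0,0],"rotation":[0,0,0],"hand":1},
  ],
)

```text
time_s: 21.13
eef_pos: [0.495, -0.1245, 0.1029]
eef_rot: [-0.336, 2.042, -2.044]
wrist_force: [1.8, -0.9, 5.0]
width: 0.0132
```

```bash
python3 - <<'E'
from h import *
plan([494.3,-124.4,102],18.8+90); print(readout.get_state()["torque"])
E
```

```text
t 21.13 p [ 495.  -124.5  102.9] jawyaw -71.2 toolx [-0.947 -0.322 -0.002] tooly [ 0.002 -0.    -1.   ] j [-0.25  0.37  1.99  0.    0.78  0.99] F [ 1.8 -0.9  5. ] w 13.2
yaw change 0.0 -> rot about tool y -0.0 (or other way) 180.0
full rotvec deg [-0.06 -0.02 -0.1 ]
d before turn [ 0.7  0.9 -0.3]  after turn [ 0.7  0.9 -0.3]
[ 0.01126884 -0.17220325  0.12318697]
```

Emit:
carry_out(
  targets=[
    {"xyz":[0,0,0],"rotation":[0,4,0],"hand":1},
    {"xyz":[0,0,0],"rotation":[0,6,0],"hand":1},
    {"xyz":[0,0,0],"rotation":[0,6,0],"hand":1},
    {"xyz":[0,0,0],"rotation":[0,6,0],"hand":1},
    {"xyz":[0,0,0],"rotation":[0,6,0],"hand":1},
    {"xyz":[0,0,0],"rotation":[0,6,0],"hand":1},
    {"xyz":[0,0,0],"rotation":[0,6,0],"hand":1},
    {"xyz":[0,0,0],"rotation":[0,6,0],"hand":1},
    {"xyz":[0,0,0],"rotation":[0,6,0],"hand":1},
    {"xyz":[0,0,0],"rotation":[0,0,0],"hand":1},
  ],
)

```text
time_s: 21.97
eef_pos: [0.4949, -0.1258, 0.1029]
eef_rot: [-0.572, -1.887, 1.891]
wrist_force: [-0.7, -10.1, 3.5]
width: 0.0134
```

```bash
python3 - <<'E'
from h import *
plan([494.3,-124.4,102],20.2); print(readout.get_state()["torque"])
E
```

```text
t 21.97 p [ 494.9 -125.8  102.9] jawyaw -123.6 toolx [-0.833  0.553 -0.003] tooly [ 0.002 -0.003 -1.   ] j [-0.25  0.37  1.99 -0.    0.78  1.91] F [ -0.7 -10.1   3.5] w 13.4
yaw change -36.2 -> rot about tool y 36.2 (or other way) -143.8
full rotvec deg [-1.000e-02  3.624e+01 -1.900e-01]
d before turn [ 1.3  0.9 -0.9]  after turn [1.5 0.9 0. ]
[-1.62000505  0.10237919 -0.10650479]
```

Emit:
carry_out(
  targets=[
    {"xyz":[0,0,0.8],"rotation":[0,6,0],"hand":1},
    {"xyz":[0,0,0],"rotation":[0,6,0],"hand":1},
    {"xyz":[0,0,0],"rotation":[0,6,0],"hand":1},
    {"xyz":[0,0,0],"rotation":[0,6,0],"hand":1},
    {"xyz":[0,0,0],"rotation":[0,6,0],"hand":1},
    {"xyz":[0,0,0],"rotation":[0,4,0],"hand":1},
    {"xyz":[0,0,0],"rotation":[0,3,0],"hand":1},
    {"xyz":[0,0,0],"rotation":[0,2,0],"hand":1},
    {"xyz":[0,0,0],"rotation":[0,0,0],"hand":1},
    {"xyz":[0,0,0],"rotation":[0,0,0],"hand":1},
  ],
)

```text
time_s: 22.8
eef_pos: [0.494, -0.1266, 0.1029]
eef_rot: [-1.047, -1.435, 1.439]
wrist_force: [-1.5, -9.7, 6.0]
width: 0.0133
```

```bash
python3 - <<'E'
from h import *
plan([494.3,-124.4,102],20.2); print(readout.get_state()["torque"])
E
```

```text
t 22.8 p [ 494.  -126.6  102.9] jawyaw -162.1 toolx [-0.308  0.951 -0.003] tooly [ 0.001 -0.003 -1.   ] j [-0.25  0.37  2.   -0.    0.78  2.58] F [-1.5 -9.7  6. ] w 13.3
yaw change 2.3 -> rot about tool y -2.3 (or other way) 177.7
full rotvec deg [-0.01 -2.25 -0.19]
d before turn [ 2.   0.9 -1. ]  after turn [ 1.9  0.9 -1. ]
[-1.54845521  0.33808236  1.1430364 ]
```

End stop reached (1.14 N m). Release, rise and take a final look.

Emit:
carry_out(
  targets=[
    {"xyz":[0,0,0],"rotation":[0,0,0],"hand":0.4},
    {"xyz":[0,0,0],"rotation":[0,0,0],"hand":0},
    {"xyz":[0,0,0],"rotation":[0,0,0],"hand":0},
    {"xyz":[0,-15,0],"rotation":[0,0,0],"hand":0},
    {"xyz":[0,-30,0],"rotation":[0,0,0],"hand":0},
    {"xyz":[0,-35,0],"rotation":[0,0,0],"hand":0},
    {"xyz":[0,-10,0],"rotation":[0,-7,0],"hand":0},
    {"xyz":[0,-10,0],"rotation":[0,-7,0],"hand":0},
    {"xyz":[0,-10,0],"rotation":[0,-7,0],"hand":0},
    {"xyz":[0,0,0],"rotation":[0,-7,0],"hand":0},
    {"xyz":[0,0,0],"rotation":[0,-7,0],"hand":0},
    {"xyz":[0,0,0],"rotation":[0,-7,0],"hand":0},
    {"xyz":[0,0,0],"rotation":[0,-7,0],"hand":0},
    {"xyz":[0,0,0],"rotation":[0,-7,0],"hand":0},
    {"xyz":[0,0,0],"rotation":[0,-7,0],"hand":0},
    {"xyz":[0,0,0],"rotation":[0,-7,0],"hand":0},
    {"xyz":[0,0,0],"rotation":[0,-7,0],"hand":0},
    {"xyz":[0,0,0],"rotation":[0,-7,0],"hand":0},
    {"xyz":[0,0,0],"rotation":[0,-6,0],"hand":0},
    {"xyz":[0,0,0],"rotation":[0,0,0],"hand":0},
  ],
)

```text
time_s: 24.47
eef_pos: [0.4935, -0.1247, 0.2119]
eef_rot: [-0.326, 2.052, -2.051]
wrist_force: [-0.1, 0.8, 0.0]
width: 0.0423
```

```bash
python3 - <<'E'
from bars import *
bars(fn="w5.png"); save(viewer.get_image("scene"),"s5.png")
E
```

```text
bars 1586 rect [48.1 73.9] [43.2 13.4] ang 89.6 z 0.117
bars 1381 rect [  0.2 -72.9] [13.6 43.5] ang 90.6 z 0.1171
bars 1169 rect [-47.1  74.4] [42.3 13.3] ang 89.7 z 0.117
handle 5185 rect [0.1 0.6] [100.4  24.7] ang 0.1 z 0.1061
slab 9699 rect [0.3 0.5] [ 80.7 130.8] ang 179.7 z 0.0723
dogs 634 rect [-45.5  55.1] [58.1 13.5] ang 82.6 z 0.0814
dogs 608 rect [  0.1 -40.5] [27.4 12.4] ang 89.8 z 0.0813
dogs 523 rect [48.1 40.1] [24.2 11.9] ang 87.8 z 0.0813
```

View pics/w5.png

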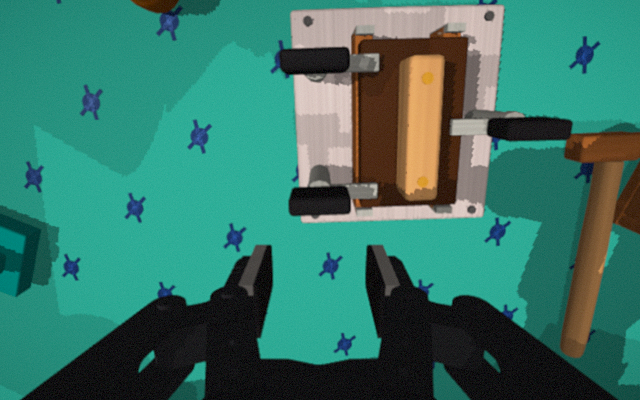

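View pics/s5.png

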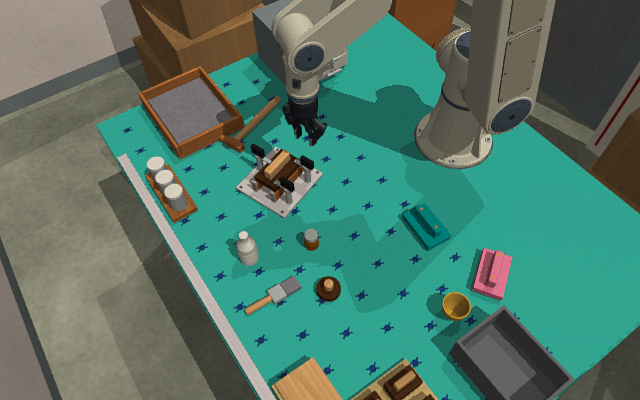

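The wrist view shows all three dogs square over the block's edges: pair at (365,62) and (360,190), single at (465,127). The scene view shows the bystanders where they started and the gripper clear.

```bash
python3 -c "
from station import job
job.close_job()"
```

```text
the job is handed in; nothing more can be done
```

The printing block is seated on the cradle rails and locked by all three bolts, and I handed the job in at about 24.5 s of the 64 s allowed.

- **Order:** I turned the single bolt to its end stop first, then the far bolt of the pair, then the near one. At each stop the wrist torque rose to between 1.1 and 1.35 N m, well above the bolts' 0.1 N m friction.
- **Block:** The last wrist-camera check put it within 1 mm of the seat centre and parallel to the rails to within 0.3°. The slab top was at 72.3 mm, against 72 mm expected.
- **Bolts:** The three bolt handles measured 89.6°, 90.6° and 89.7°, where square across the rails is 90°. All three dogs are visibly over the block's edges.
- **Surroundings:** By eye, the other things on the table look unmoved in the scene view. The gripper was clear of everything.

**Disagreements:** The top and scene cameras disagreed by about 6 mm in absolute y. I settled that from the gripped block's known position and the wrist camera. While the bolts were being turned, the sideways wrist force was up to about 11 N at the readings I took, and it fell to nearly zero on release.

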